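# Gauge a hinge knuckle and hold the leaves in line

### The job

Pick up the white door piece and slide the knuckle of its hinge leaf fully down over the upright gauge pin to check that it fits. Then lift it off, bring that knuckle into the gap between the two knuckles of the hinge leaf on the jamb post so that all three holes line up, ready for a hinge pin, and finish while still holding it steady there in the gripper, clear of the jamb's knuckles and not resting on anything. Leave the other things on the bench where they lie.

Things in the scene. Friction and masses are not known exactly. Their poses are not given: they have to be found in the camera images.
- door_piece: Loose white-faced door piece (tan chipboard top and ends), 0.24 kg, standing on edge: x -50 to 42, y -15 to 15 (30 mm thick), z 0 to 70 mm. Origin on its underside; x along the board to its knuckle, z up. A 3 mm steel hinge leaf on the +y face (from x=20) carries past the board's end one tubular knuckle, vertical bore: 24 mm outside, 14 mm bore, z 20 to 50, axis at x=62, y=16.5 mm.
- door_grip (a point): Where to pinch the door piece: mid-thickness, 20 mm below its top face and 50 mm above its underside, at x=5 mm, next to the centre of mass and clear of the steel plate; close the fingers along the door piece's y. Axes as door_piece.
- bore_mid (a point): Centre of the door piece's knuckle bore (x=62, y=16.5, z=35 mm of the door piece).
- bore_bottom (a point): Centre of the lower end of that bore (15 mm under bore_mid).
- bore_top (a point): Centre of the upper end of that bore (15 mm over bore_mid).
- gauge: Fixed gauge on the bench: red round foot 60 mm across and 8 mm high, red neck 24 mm across up to 36 mm, then an upright brass gauge pin 10 mm in diameter, 40 mm long, its top 8 mm tapered to 4 mm. Origin under its centre, z up.
- gauge_seat (a point): Foot of the gauge pin, on its axis, on top of the red neck, 36 mm above the bench: a fully seated knuckle has its lower end here, and the board's underside is then 16 mm above the bench.
- gauge_tip (a point): Top of the gauge pin, 76 mm above the bench.
- jamb: Fixed wooden jamb post, x 20 to 110, y -46 to -2, 145 mm high, on a 12 mm base (x 25 to 125, y -66 to 19). The steel leaf on its +y face carries two knuckles (24 mm outside, 14 mm bore) on one vertical axis, at heights 48 to 74 and 116 to 142 mm: a 42 mm gap. Origin on the bench under that axis; x from the axis to the post, z up.
- jamb_gap (a point): On the jamb's hinge axis at mid-gap, 95 mm above the bench: bore_mid belongs here. The door piece comes in level from the jamb's -x side, its x along the jamb's x (hinge opened flat); nothing stands under the axis or on that side. Axes as jamb.
- spare_leaf: Bystander, not to be moved: spare brass hinge leaf lying flat, 46 x 80 mm, 12 mm high. Origin under its centre.
- tape_measure: Bystander, not to be moved: grey tape measure, 70 x 40 mm, 62 mm high. Origin under its centre.
- knife: Bystander, not to be moved: green utility knife, 130 x 32 x 18 mm. Origin under its centre.
- pencil: Bystander, not to be moved: yellow pencil, 160 mm long. Origin under its centre.
- spanner: Bystander, not to be moved: steel spanner, 170 mm long. Origin under its centre.
- screw_jar: Bystander, not to be moved: amber screw jar, 72 mm across, 100 mm high. Origin under its centre.
- hinge_pin: Bystander, not to be moved: steel hinge pin, 105 mm long, lying in a blue tray. Origin under its centre.
There are look-alikes about, which are no part of the job. Of the things like the door_piece, leave any that is pink, purple or turquoise; of the rest the smaller one is meant.

How it is judged:
By the outcome, as a careful person would: the job done as asked, in the order asked, and still so for the second after the job is handed in, while the arm keeps its last pose, push and grip.
It also fails if it takes over 45 s, if anything falls off the work surface, if the arm or the gripper's body presses on something with over 40 N, if the wrist force passes 120 N, or if a joint passes its speed limit or range.

### The arm

A 6-joint arm with a two-finger parallel gripper is mounted at the origin on the work surface. World frame = base frame: x ahead of the robot, y to its left, z up, the work surface at z = 0. Lengths are in m, angles in rad, forces in N, time in s.
With the tool pointing down it reaches from about 0.3 to 0.875 m from the base axis. Payload 6.4 kg.
Tool frame: the origin (TCP) lies midway between the tips of the shut fingers; the grasp point (between the pads) lies 19 mm behind it; z points along the fingers, y is the direction in which the jaws open and shut (so a half turn about z gives the same grasp; the last joint's range is limited). The gripper opens to 85 mm and grips with 20 to 120 N. Pads are 22 mm wide; open, the fingers measure 114 mm over their backs; the gripper's body (76 mm by 85 mm) begins 54 mm behind the grasp point. The pads swing forward as they close: fully open they stand 13 mm farther back than shut.
Start: joints at [-1.426, 0.181, 1.607, -0, 1.354, -0.206], TCP at [0.198, -0.54, 0.231] pointing down, gripper open.
Joint ranges: [-2.99, 2.99], [-0.89, 2.07], [0.3, 2.58], [-1.14, 4.28], [0, 2.63], [-3.12, 3.12]. Speed limits (rad/s): [2.57, 2.57, 3.01, 3.14, 3.14, 3.14].

### API

Orientations are given as a unit quaternion [w, x, y, z].
In Python, from bench import ctrl gives the robot as it stands. The module is installed in compiled form; this text tells all that it offers.
- The arm moves only by the tool arm_command, never from a script. Its argument "plan" is one flat list of numbers, 4 for each row, row after row: the shift along the tool's x, y, z in mm, then the turn about the tool's z in rad. A call has 1 to 20 rows; each row shifts and turns the commanded pose from where the row before left it, along the tool's axes as they then stand; what a row does not reach is not made up. A row lasts 1/10 s, in which the tool goes at most 50 mm and 8.59 degrees, less where a joint would pass 70% of its speed; a pose out of reach is approached as far as the arm can. A call is refused whole if a number of a shift passes 50 or a number of a turn 0.15, either way. A call with a gripper value outside its range is refused whole. "grip" is the opening, from 0 (shut) to 1 (fully open), set as the call begins (left out, the last holds). The fingers move at their own pace and stop on an object; the grip force is fixed at half the most. Time passes only in rows, so rows that do not move let the fingers close. It gives the time, the measured TCP pose, the force and the opening at its end, in the units of the state.
- ctrl.get_obs(): the state, without advancing time (a new reading comes with each control period).
- ctrl.camera(name): name is "scene" or "top" or "wrist"; returns a dict with "color" (480x640x3 uint8, red, green, blue), "camera_matrix" (3x3 intrinsics, pixels), "eye" and "attitude" of the camera in the world; the wrist camera has in their place "T_tool_cam" (4x4, takes a point from camera to tool coordinates, whose origin is the TCP and whose axes are the flange's). Camera axes: x right, y up, looking along -z (the intrinsics and any distortion apply to the point x, -y, -z); pixel columns grow to the right and rows downward; lengths in m; the calibration is good to about 2 mm. A picture is of the moment at which its call begins: read the wrist's pose just before it. There is no depth.
- ctrl.hand_in(): hands the job in, once; it reports no verdict.
The state is a dict: "time_s": time; "q": joint angles; "dq": joint speeds; "joint_efforts": joint torques, N m; "eef_pos": TCP position; "eef_rot": TCP orientation; "wrist_force": force on the tool from outside, world axes, zero at the start; "torque": the same for the moment, N m; "opening": opening from 0.0 (shut) to 1.0 (fully open).
Only numpy, scipy, OpenCV 4.12 (cv2) and the standard library are available. Lean on these libraries where they do the work, as an engineer would, in place of code of your own. Each camera call takes 0.05 s, during which the arm holds its last target. There are 200 camera calls.

## Working session

There is one attempt and no reset: what is moved stays moved. The work goes in short steps, Python scripts to look and compute and a tool call to move; the robot and the scene stay as the last step left them, time stands still between calls to the robot, and variables do not carry over. Pictures are saved under pics/ and viewed, about 8 in all and at most 12, crops included, and the job is handed in when it is done.

Besides the shell and the picture viewer there is one more tool, called as a command line: name --argument value ..., lists and objects as JSON in quotes. arm_command: Moves the arm, as the interface text tells. Its arguments: {"type":"object","properties":{"plan":{"type":"array","items":{"type":"number"}},"grip":{"type":"number"}},"required":["plan"]}

```bash
mkdir -p pics; cat > h.py <<'E'
import numpy as np,cv2
from bench import ctrl
from scipy.spatial.transform import Rotation as R
def grab(n,f=None):
    o=ctrl.get_obs(); c=ctrl.camera(n)
    if f: cv2.imwrite(f,cv2.cvtColor(c['color'],cv2.COLOR_RGB2BGR))
    return o,c
E
python3 - <<'E'
from h import *
for n in("scene","top","wrist"):
    o,c=grab(n,f"pics/{n}0.png")
    print(n,{k:v for k,v in c.items() if k!="color"})
print(o)
E
```

```text
scene {'camera_matrix': array([[516.63157699,   0.        , 314.40511156],
       [  0.        , 516.63157699, 244.16843581],
       [  0.        ,   0.        ,   1.        ]]), 'eye': array([0.98066656, 0.89075087, 1.2688503 ]), 'attitude': array([0.22302478, 0.07822348, 0.32952668, 0.91408599])}
top {'camera_matrix': array([[567.78774822,   0.        , 320.80959092],
       [  0.        , 567.78774822, 239.66251716],
       [  0.        ,   0.        ,   1.        ]]), 'eye': array([ 0.44247935, -0.01934799,  1.36936918]), 'attitude': array([-0.70009782, -0.0253545 ,  0.01131916,  0.71350688])}
wrist {'camera_matrix': array([[425.35444761,   0.        , 323.06744959],
       [  0.        , 425.35444761, 232.18294218],
       [  0.        ,   0.        ,   1.        ]]), 'T_tool_cam': array([[ 2.46289632e-04,  9.47308593e-01,  3.20322290e-01,
         8.16506907e-02],
       [ 9.99999539e-01, -5.30599214e-04,  8.00292967e-04,
        -7.43384773e-05],
       [ 9.28087160e-04,  3.20321946e-01, -9.47308287e-01,
        -1.42915505e-01],
       [ 0.00000000e+00,  0.00000000e+00,  0.00000000e+00,
         1.00000000e+00]])}
{'time_s': 0.1, 'q': array([-1.42632041e+00,  1.81467885e-01,  1.60789770e+00, -9.68792302e-06,
        1.35379482e+00, -2.06304091e-01]), 'dq': array([-3.73904325e-05, -9.94788416e-04, -5.98872043e-04, -3.27256026e-04,
        7.90049078e-04, -4.86989612e-04]), 'joint_efforts': array([ 8.81783526e-04, -4.45872724e+01, -3.52237594e+01, -1.92578168e-04,
        4.12510693e-03,  7.93270090e-06]), 'eef_pos': array([ 0.19752673, -0.53948564,  0.23047858]), 'eef_rot': array([-7.83647357e-04,  9.84658076e-01,  1.74493147e-01,  1.95016641e-05]), 'wrist_force': array([0.23523351, 0.18514704, 0.13310699]), 'torque': array([0.00351419, 0.00037128, 0.01626181]), 'opening': 0.9999746646767109}
```

View pics/top0.png

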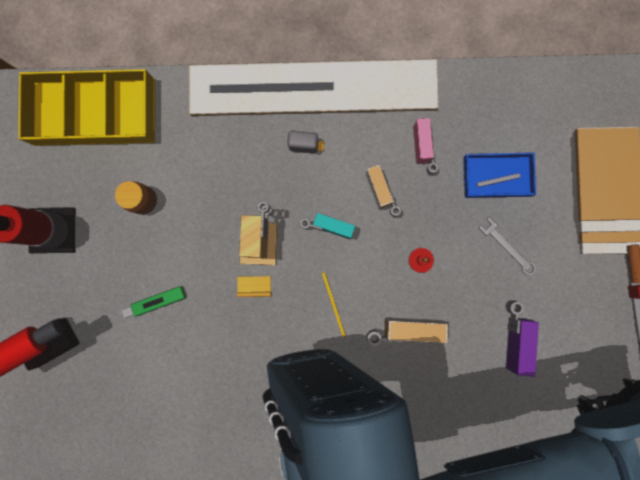

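View pics/scene0.png

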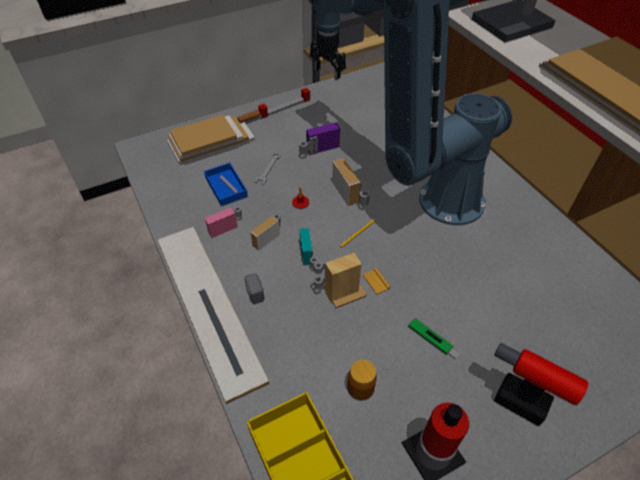

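Top view: the candidates are tan pieces at (381,187) and (418,331), pink at (425,140), turquoise at (335,225) and purple at (522,347). The smaller tan one is at (381,187), with its knuckle at (396,211). The gauge is at (421,260) and the jamb at (258,238), with its knuckles at (264,207). Next I'll take close crops to check the choice.

```bash
python3 - <<'E'
import cv2
t=cv2.imread('pics/top0.png');s=cv2.imread('pics/scene0.png')
cv2.imwrite('pics/tc.png',cv2.resize(t[155:280,235:445],None,fx=3.8,fy=3.8,interpolation=cv2.INTER_CUBIC))
cv2.imwrite('pics/sc.png',cv2.resize(s[175:310,210:400],None,fx=4.2,fy=4.2,interpolation=cv2.INTER_CUBIC))
E
```

```text
(no output)
```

View pics/tc.png

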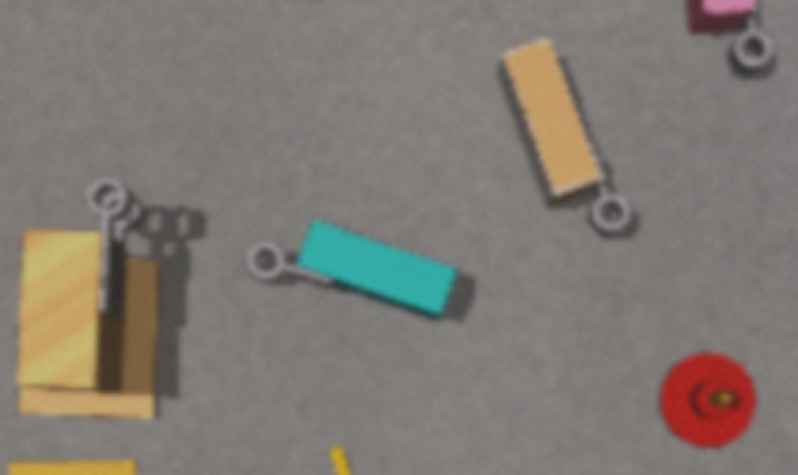

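View pics/sc.png

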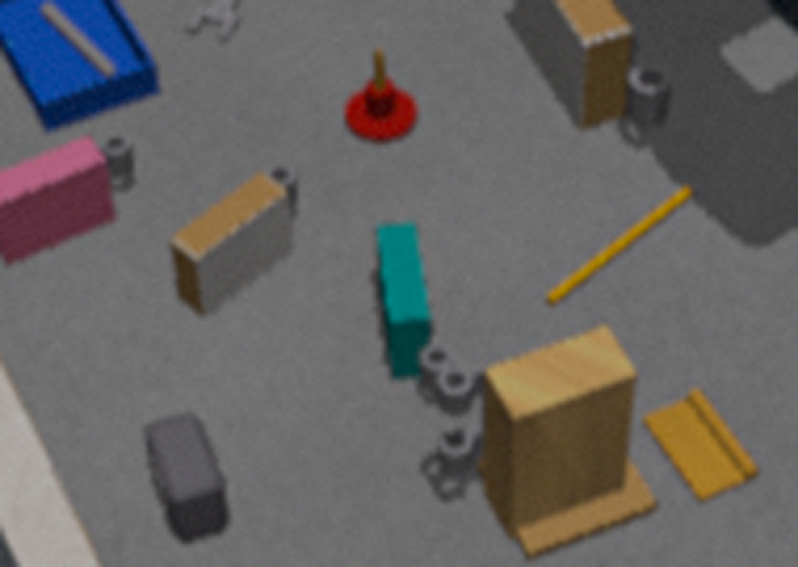

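The crops confirm the choice. The small door is white with a tan top, its grey knuckle is towards -X, and nothing touches it. Next I'll fit the poses from both views.

```bash
cat >> h.py <<'E'
from scipy.optimize import least_squares
class Cam:
    def __init__(s,K,Rwc,eye): s.K,s.R,s.e=K,Rwc,eye
    def proj(s,P):
        p=(np.atleast_2d(P)-s.e)@s.R
        p=p*[1,-1,-1]; q=p@s.K.T
        return q[:,:2]/q[:,2:]
    def ray(s,uv,z):
        d=np.linalg.inv(s.K)@[uv[0],uv[1],1]; d=s.R@(d*[1,-1,-1])
        return s.e+d*(z-s.e[2])/d[2]
def q2R(q): return R.from_quat(np.r_[q[1:],q[0]]).as_matrix()
def mkcam(o,c):
    if 'eye' in c: return Cam(c['camera_matrix'],q2R(c['attitude']),c['eye'])
    T=c['T_tool_cam']; Rt=q2R(o['eef_rot'])
    return Cam(c['camera_matrix'],Rt@T[:3,:3],Rt@T[:3,3]+o['eef_pos'])
def rz(a): return R.from_euler('z',a).as_matrix()
def fit(obs,x0):
    "obs: list of (cam, local points mm, pixels); returns x,y,yaw"
    def f(p): return np.concatenate([(c.proj(np.array(L)/1000@rz(p[2]).T+[p[0],p[1],0])-U).ravel() for c,L,U in obs])
    r=least_squares(f,x0,loss='soft_l1'); return r.x,r.fun.reshape(-1,2)
E
python3 - <<'E'
from h import *
np.set_printoptions(precision=4,suppress=True)
T,S=[mkcam(*grab(n)) for n in("top","scene")]
t=lambda a:(np.array(a)+.5)/3.8-.5+[235,155]
s=lambda a:(np.array(a)+.5)/4.2-.5+[210,175]
door=([(-50,-15,70),(-50,15,70),(42,15,70),(42,-15,70),(62,16.5,50)],t([(503,57),(548,39),(600,180),(555,197),(612,213)]))
doorS=([(-50,-15,70),(-50,15,70),(42,15,70),(-50,-15,0)],s([(199,257),(172,243),(262,173),(203,314)]))
g=([(0,0,8),(0,0,76)],t([(708,399),(727,398)])); gS=([(0,0,8),(0,0,76)],s([(381,115),(379,50)]))
L=[(20,-46,145),(20,-2,145),(110,-2,145),(110,-46,145),(0,0,142)]
j=(L,t([(24,232),(100,232),(97,387),(18,384),(107,197)])); jS=(L,s([(523,417),(486,364),(605,327),(635,372),(456,380)]))
for n,a,b,x0 in(("door",door,doorS,(.55,-.15,-2.8)),("gauge",g,gS,(.4,-.25,0)),("jamb",j,jS,(.45,.1,3.1))):
    for nm,ob in(("both",[(T,*a),(S,*b)]),("top",[(T,*a)]),("scene",[(S,*b)])):
        x,r=fit(ob,x0); print(n,nm,x,np.abs(r).max())
    print(fit([(T,*a),(S,*b)],x0)[1].round(1).tolist())
E
```

```text
door both [ 0.6281 -0.1331 -2.8089] 1.656143016645359
door top [ 0.628  -0.1333 -2.8082] 0.3990533660309552
door scene [ 0.6287 -0.1315 -2.8186] 1.3510188914303
[[-0.4, -0.4], [-0.0, -0.1], [0.3, 0.1], [-0.1, 0.1], [-0.1, 0.2], [-0.2, 0.1], [-0.4, -1.7], [-0.1, -0.9], [0.8, 0.9]]
gauge both [ 0.4608 -0.2309  0.    ] 1.330166961429768
gauge top [ 0.4607 -0.2317  0.    ] 0.1657218577236108
gauge scene [ 0.4621 -0.2272  0.    ] 0.5141034903220429
[[-0.1, 0.1], [-0.5, -0.1], [-0.1, -1.3], [-0.2, -0.3]]
jamb both [0.5813 0.1302 3.0972] 2.16691767462828
jamb top [0.5814 0.1298 3.0971] 0.7696951561045466
jamb scene [0.5814 0.1314 3.0981] 1.9757212913692683
[[-0.1, -0.7], [0.1, -0.3], [-0.4, 0.4], [0.1, 0.7], [-0.4, -0.0], [-2.2, -0.1], [-0.4, 0.8], [0.4, -1.2], [0.7, -0.5], [-0.2, -0.4]]
```

The fits agree to within 2 mm. I'll move above the door and then half-turn the tool, so that the wrist camera sits on the knuckle side.

arm_command --plan '[15,-6,0,0,29,-12.5,0,0,33,-14.4,0,0,33,-14.4,0,0,33,-14.4,0,0,33,-14.4,0,0,33,-14.4,0,0,33,-14.4,0,0,33,-14.4,0,0,33,-14.4,0,0,33,-14.4,0,0,33,-14.4,0,0,33,-14.4,0,0,33,-14.4,0,0,33,-14.4,0,0,33,-14.4,0,0,33,-14.4,0,0,0,0,0,0]' --grip 1

```text
time_s: 2.05
eef_pos: [0.6252, -0.13, 0.2311]
eef_rot: [-0.001, 0.984, 0.177, 0.001]
wrist_force: [-0.7, -0.1, 0.4]
opening: 1.001
```

arm_command --plan '[0,0,0,-0.149,0,0,0,-0.149,0,0,0,-0.149,0,0,0,-0.149,0,0,0,-0.149,0,0,0,-0.149,0,0,0,-0.149,0,0,0,-0.149,0,0,0,-0.149,0,0,0,-0.149,0,0,0,-0.149,0,0,0,-0.149,0,0,0,-0.149,0,0,0,-0.149,0,0,0,-0.149,0,0,0,-0.149,0,0,0,-0.149,0,0,0,-0.149,0,0,0,-0.149,0,0,0,-0.149]'

```text
time_s: 4.05
eef_pos: [0.6225, -0.1342, 0.2312]
eef_rot: [-0.0, -0.097, 0.995, 0.0]
wrist_force: [1.1, 0.1, 0.2]
opening: 0.996
```

arm_command --plan '[0,0,0,-0.144,0,0,0,0,0,0,0,0]'

```text
time_s: 4.35
eef_pos: [0.6228, -0.1343, 0.2313]
eef_rot: [-0.0, -0.164, 0.986, 0.0]
wrist_force: [0.9, -0.7, -1.0]
opening: 0.998
```

```bash
python3 - <<'E'
from h import *
o,c=grab('wrist','pics/w1.png'); C=mkcam(o,c)
print(o['time_s'],o['eef_pos'],o['eef_rot'],o['q'],o['wrist_force'])
a=np.array([.628,-.1332,0])
L=np.array([(-50,-15,70),(-50,15,70),(42,15,70),(42,-15,70),(62,16.5,50)])/1000
print(C.proj(L@rz(-2.808).T+a))
E
```

```text
4.35 [ 0.62282    -0.13433924  0.2312566 ] [-1.30324105e-04 -1.63890249e-01  9.86478567e-01  8.30870807e-05] [-3.98398798e-01  3.17019504e-01  1.44066694e+00  1.42680272e-06
  1.38421532e+00 -2.29846128e+00] [ 0.91781252 -0.74263542 -1.0087243 ]
[[341.24896862 275.4390217 ]
 [302.87431983 275.60038629]
 [300.3856936  157.49606126]
 [342.48856638 157.3163136 ]
 [299.12538075 126.31251882]]
```

View pics/w1.png

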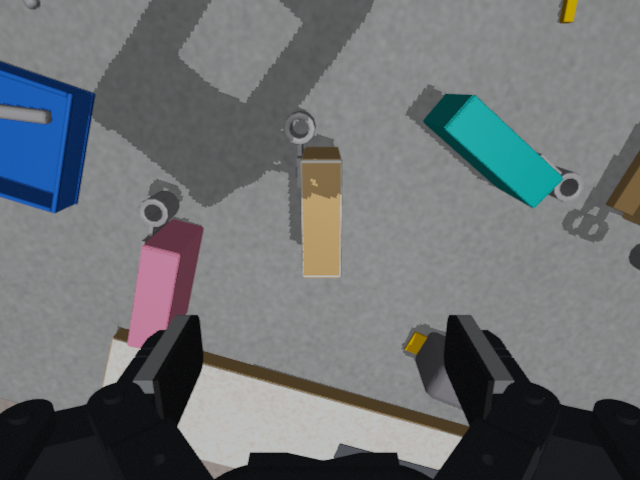

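The projected fit matches the picture within about 1.5 px: board corners at (303,276) and (341,276), knuckle at (300,128). I'll descend and grip.

arm_command --plan '[0,0,10,-0.004,0,0,20,0,0,0,25,0,0,0,25,0,0,0,25,0,0,0,25,0,0,0,25,0,0,0,20,0,0,0,15,0,0,0,9,0,0,0,2,0,0,0,0,0]'

```text
time_s: 5.6
eef_pos: [0.6235, -0.1347, 0.0305]
eef_rot: [0.0, -0.168, 0.986, -0.0]
wrist_force: [-0.0, 0.0, 0.3]
opening: 1.002
```

arm_command --plan '[0,0,0,0,0,0,0,0,0,0,0,0,0,0,0,0,0,0,0,0,0,0,0,0,0,0,0,0,0,0,0,0,0,0,0,0,0,0,0,0]' --grip 0

```text
time_s: 6.6
eef_pos: [0.6236, -0.1348, 0.031]
eef_rot: [0.0, -0.168, 0.986, -0.0]
wrist_force: [-0.8, 0.2, 5.8]
opening: 0.346
```

arm_command --plan '[0,0,-5,0,0,0,-15,0,0,0,-25,0,0,0,-25,0,0,0,-15,0,0,0,-5,0,0,0,0,0,0,0,0,0]'

```text
time_s: 7.4
eef_pos: [0.6223, -0.1342, 0.119]
eef_rot: [-0.001, -0.168, 0.986, 0.001]
wrist_force: [-0.1, -0.0, -3.4]
opening: 0.345
```

```bash
python3 - <<'E'
from h import *
o,c=grab('wrist','pics/w2.png')
print({k:v for k,v in o.items() if k not in('dq','joint_efforts')})
E
```

```text
{'time_s': 7.4, 'q': array([-3.98477920e-01,  4.29471850e-01,  1.52948184e+00,  1.67822479e-05,
        1.18476708e+00, -2.30650185e+00]), 'eef_pos': array([ 0.62234102, -0.13418644,  0.11903669]), 'eef_rot': array([-8.93322709e-04, -1.67812755e-01,  9.85818313e-01,  5.78145464e-04]), 'wrist_force': array([-0.10342554, -0.02162318, -3.43158137]), 'torque': array([-0.0412426 ,  0.0324174 , -0.01660103]), 'opening': 0.34501228267218764}
```

View pics/w2.png

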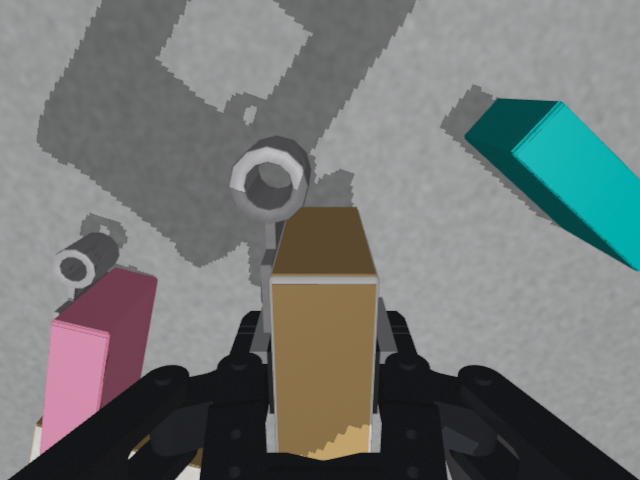

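The door is held and lifted, with its knuckle ring at (269,183) and its near top corners at (271,281) and (378,281). Next I'll work out the door's pose in the tool.

```bash
cat >> h.py <<'E'
def toolcam(c):
    T=c['T_tool_cam']; return Cam(c['camera_matrix'],T[:3,:3],T[:3,3])
def door2tool(L,g=(5,0,31),rv=(0,0,0)):
    P=(np.atleast_2d(L)-np.array(g))*[1,-1,-1]
    return R.from_rotvec(rv).apply(P)/1000
E
python3 - <<'E'
from h import *
np.set_printoptions(precision=3,suppress=True)
im=cv2.imread('pics/w2.png')
c=ctrl.camera('wrist'); C=toolcam(c)
L=np.array([(42,15,70),(42,-15,70),(42,15,0),(42,-15,0),(62,16.5,50)],float)
print(C.proj(door2tool(L)))
U=np.array([(271,281),(378,281),(288,208),(357,208),(269,184)],float)
def f(p): return np.r_[(C.proj(door2tool(L,p[:3],p[3:]))-U).ravel(), (p[:3]-[5,0,31])*.3,p[3:]*[30,100,100]]
r=least_squares(f,[5,0,31,0,0,0]); print(r.x,r.fun)
g=cv2.cvtColor(im,cv2.COLOR_BGR2GRAY)
for v in (165,175,183,190): print(v,g[v,222:320:2])
print(g[130:225:2,269]); print('col285',g[200:290:2,300]); print('row360',g[360,250:400:3])
E
```

```text
[[266.086 271.875]
 [378.749 271.858]
 [286.976 204.108]
 [358.035 204.108]
 [266.648 182.191]]
[ 6.786 -0.231 31.216  0.008  0.009  0.014] [-2.591 -2.212  2.462 -1.149 -0.896 -0.791  1.     0.035  0.087  4.206
  0.536 -0.069  0.065  0.229  0.887  1.42 ]
165 [105 106 106 109 108  99 120 163 164 167 170 174 175 174 170 167 140  77
  80 102 103 106 107 106 105 105 108 109 102 128 163 167 170 176 180 184
 186 182 178 140  84  78  67  65  93 108 109 136 160]
175 [109 108 107 105 100 154 161 168 173 177 176 171 106  79  77  77  77  77
  65  92 111 111 109 110 110 109 108 107 106 108 106 106 107 105 140 167
 171 176 184 188 150  92  66  63  87 107 108 135 159]
183 [104 105 106 101 149 161 166 174 181 182 178 130  76  78  79  71  66  67
  67  67  69  69  90 101 101 103 106 106 104 104 106 108 109 109  93 132
 168 171 174 119 118 118 103  69 106 107 107 143 107]
190 [109 108 106 106 106 114 118 122 148 174 177 162  79  72  69  69  68  69
  72  70  70  72  73  72  71  73  74  75  76  74  75  75  74  71  70  99
 119 123 122 120 117 115  97 105 108 108 110 112 114]
[106 108 109 105  73  74  76  76  85 175 185 189 185 178 172 168 123 104
 106 107 108 109 109 110 107 104 102  99  79  72  72  71  72  73  73  73
  73  74  76  77 116 136 133 128 122 116 112 119]
col285 [116 117 117 113  76  74  74  74  74  74  74  75  74  74  74  74  74  75
  74  74  74  74  74  74  74  74  74  73  74  74  74  75  75  74  73  75
  74 113 135 159 164 170 108 120 119]
row360 [ 20  23  23  20 108 131  38  46 142 117 117 116 118 116 118 117 116 117
 117 116 117 117 117 116 117 116 115 117 115 116 116 116 115 116 117 116
 116 116 115 116 116 145  37  81 129  77  21  21  23  22]
```

The nominal grasp pose is right within about 1 mm. I'll move to a viewing spot with the pin ahead of the knuckle.

arm_command --plan '[8,-2,-1,0,16,-4,0,0,20,-5,0,0,20,-5,0,0,16,-4,0,0,8,-2,0,0,0,0,0,0,0,0,0,0]'

```text
time_s: 8.3
eef_pos: [0.5478, -0.1845, 0.1215]
eef_rot: [0.0, -0.168, 0.986, -0.0]
wrist_force: [-0.3, 0.5, -3.3]
opening: 0.341
```

```bash
python3 - <<'E'
from h import *
np.set_printoptions(precision=2,suppress=True)
o,c=grab('wrist','pics/w3.png'); C=toolcam(c); W=mkcam(o,c)
print(o['time_s'],o['eef_pos'],o['eef_rot'])
print('gauge pred',W.proj(np.array([[.4607,-.2313,.008],[.4607,-.2313,.036],[.4607,-.2313,.076]])))
L=np.array([(42,15,70),(42,-15,70),(42,15,0),(42,-15,0)],float)
U=np.array([(271.5,274.5),(378,274.5),(288,208),(357,208),(268,185.5)],float)
a=np.linspace(0,6.28,40)[:-1]; circ=np.c_[62+7*np.cos(a),16.5+7*np.sin(a),50+0*a]
def pr(p):
    e=C.proj(door2tool(circ,p[:3],p[3:])).astype(np.float32)
    return np.vstack([C.proj(door2tool(L,p[:3],p[3:])),cv2.fitEllipse(e)[0]])
def f(p): return np.r_[(pr(p)-U).ravel(), (p[:3]-[5,0,31])*.3,p[3:]*[100,100,100]]
r=least_squares(f,[5,0,31,0,0,0],diff_step=1e-3,x_scale=[1,1,1,.01,.01,.01]); print(r.x,r.fun)
print('bore bottom/top in tool mm',door2tool([(62,16.5,20),(62,16.5,50)],r.x[:3],r.x[3:])*1000)
im=cv2.imread('pics/w3.png'); cv2.imwrite('pics/w3c.png',cv2.resize(im[0:230,160:460],None,fx=2.6,fy=2.6,interpolation=cv2.INTER_CUBIC))
E
```

```text
8.3 [ 0.55 -0.18  0.12] [ 0.   -0.17  0.99 -0.  ]
gauge pred [[295.05  61.04]
 [291.58  57.66]
 [284.79  51.03]]
[ 7.22  0.23 33.87  0.01 -0.    0.  ] [-1.97 -0.15  0.77 -0.47 -0.33 -0.31  0.32 -0.43  1.31  1.17  0.67  0.07
  0.86  0.69 -0.47  0.  ]
bore bottom/top in tool mm [[ 54.72 -16.36  14.02]
 [ 54.86 -16.15 -15.98]]
```

View pics/w3c.png

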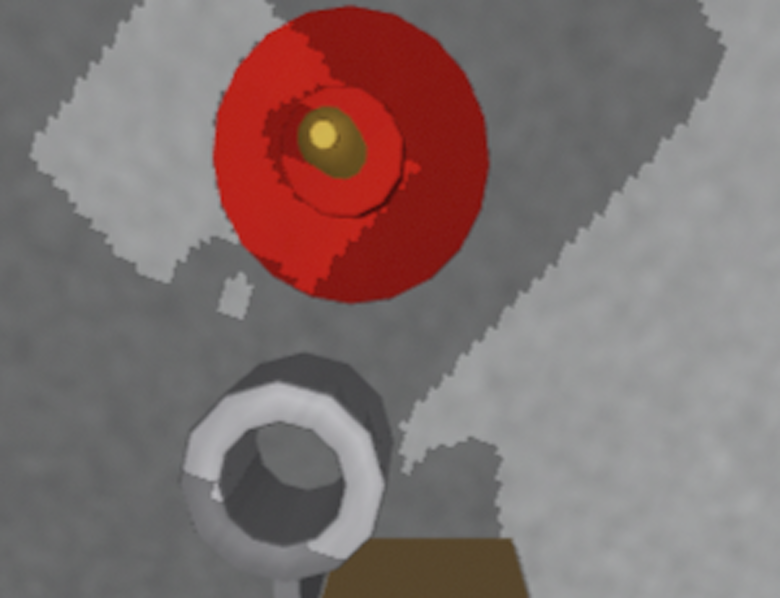

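The pin tip at (284,51), the neck top at (292,57.5) and the foot at (295,59.5) match the prediction within 1.6 px. The bore centre at (268.5,186) puts the bore at about tool (55.8, -16.0) mm. I'll move over the pin and come down to just above the tip.

arm_command --plan '[5,0.1,0,0,9,0.2,0,0,10,0.2,0,0,9,0.2,0,0,7,0,0,0,2,0,0,0,0,0,8,0,0,0,10,0,0,0,8,0,0,0,3,0,0,0,0,0,0,0,0,0]'

```text
time_s: 9.55
eef_pos: [0.5077, -0.1976, 0.0922]
eef_rot: [-0.0, -0.168, 0.986, 0.0]
wrist_force: [-0.1, 0.0, -1.6]
opening: 0.344
```

```bash
python3 - <<'E'
from h import *
np.set_printoptions(precision=4,suppress=True)
o,c=grab('wrist','pics/w4.png'); W=mkcam(o,c)
print(o['time_s'],o['eef_pos'],o['eef_rot'],o['wrist_force'])
Rt=q2R(o['eef_rot']); p=np.array([.4607,-.2313,.076])
print('tip in tool',(p-o['eef_pos'])@Rt*1000, W.proj(p))
im=cv2.imread('pics/w4.png'); cv2.imwrite('pics/w4c.png',cv2.resize(im[120:240,200:340],None,fx=4,fy=4,interpolation=cv2.INTER_CUBIC))
E
```

```text
9.55 [ 0.5077 -0.1976  0.0922] [-0.     -0.1679  0.9858  0.0001] [-0.1453  0.0245 -1.6271]
tip in tool [ 55.5159 -16.2508  16.1823] [[279.1765 166.492 ]]
```

View pics/w4c.png

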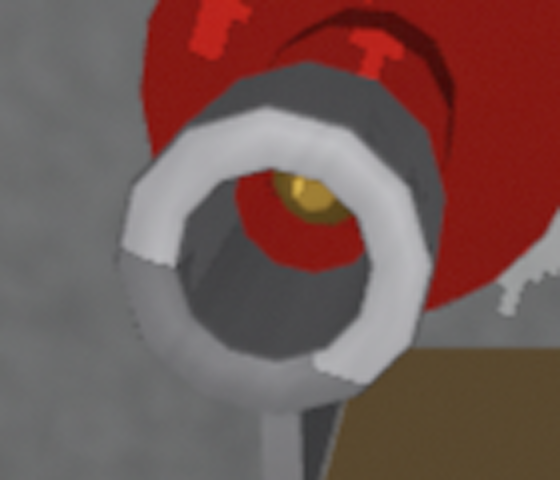

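Through the bore the brass tip shows at crop (315,192), and the lower rim is centred near (313,194). After parallax the correction is about x -0.6 and y -0.3 mm. I'll descend most of the way.

arm_command --plan '[-0.3,-0.3,0,0,-0.3,0,2,0,0,0,4,0,0,0,5,0,0,0,5,0,0,0,5,0,0,0,5,0,0,0,5,0,0,0,4,0,0,0,3,0,0,0,2,0,0,0,0,0,0,0,0,0]'

```text
time_s: 10.9
eef_pos: [0.5084, -0.1978, 0.0524]
eef_rot: [0.0, -0.168, 0.986, -0.0]
wrist_force: [0.6, -1.5, -2.4]
opening: 0.343
```

arm_command --plan '[0,0,1.5,0,0,0,1.5,0,0,0,1,0,0,0,0,0,0,0,0,0]'

```text
time_s: 11.4
eef_pos: [0.5082, -0.1977, 0.0483]
eef_rot: [-0.0, -0.168, 0.986, 0.0]
wrist_force: [-0.6, -0.1, -2.3]
opening: 0.344
```

arm_command --plan '[0,0,0.7,0,0,0,0,0,0,0,0,0]'

```text
time_s: 11.7
eef_pos: [0.5082, -0.1977, 0.0476]
eef_rot: [0.0, -0.168, 0.986, -0.0]
wrist_force: [-0.2, 0.8, -2.3]
opening: 0.342
```

arm_command --plan '[0,0,0.7,0,0,0,0,0,0,0,0,0]'

```text
time_s: 12.0
eef_pos: [0.5083, -0.1978, 0.0469]
eef_rot: [0.0, -0.168, 0.986, -0.0]
wrist_force: [-0.7, 0.3, -4.0]
opening: 0.345
```

Predicted seating is at TCP z of about 0.047. No contact force yet, so I'll continue in small steps.

arm_command --plan '[0,0,0.5,0,0,0,0,0,0,0,0,0]'

```text
time_s: 12.3
eef_pos: [0.5083, -0.1977, 0.0467]
eef_rot: [0.0, -0.168, 0.986, -0.0]
wrist_force: [-1.0, 0.6, 1.7]
opening: 0.347
```

arm_command --plan '[0,0,0.5,0,0,0,0,0,0,0,0,0]'

```text
time_s: 12.6
eef_pos: [0.5084, -0.1977, 0.0466]
eef_rot: [0.0, -0.168, 0.986, -0.0]
wrist_force: [-1.9, 3.4, 6.3]
opening: 0.344
```

It seated with about 9 N upward at TCP z 0.0466, where 0.047 was predicted, so the fit check is done. I'll lift off and travel to the jamb standoff.

arm_command --plan '[0,0,-2,0,0,0,-4,0,0,0,-5,0,0,0,-5,0,0,0,-5,0,0,0,-5,0,0,0,-5,0,0,0,-5,0,0,0,-6,0,0,0,-10,0,0,0,-12,0,0,0,-12,0,0,0,-7,0,0,0,-2,0,0,0,0,0]'

```text
time_s: 14.1
eef_pos: [0.5084, -0.1978, 0.1313]
eef_rot: [0.0, -0.168, 0.986, -0.0]
wrist_force: [0.5, -0.8, -2.8]
opening: 0.346
```

arm_command --plan '[-8,7,0,0,-16,13,0,0,-20,17,0,0,-24,20,0,0,-24,20,0,0,-24,20,0,0,-24,20,0,0,-24,20,0,0,-24,20,0,0,-24,20,0,0,-24,20,0,0,-22,19,0,0,-18,16,0,0,-14,13,0,0,-8,6,0,0,-2,2,0,0,0,0,0,0]'

```text
time_s: 15.8
eef_pos: [0.7072, 0.1403, 0.1302]
eef_rot: [-0.001, -0.168, 0.986, -0.0]
wrist_force: [-0.2, -0.4, -3.0]
opening: 0.348
```

arm_command --plan '[0,0,0,0.05,0,0,0,0.08,0,0,0,0.1,0,0,0,0.08,0,0,0,0.05,0,0,0,0.022,0,0,0,0,0,0,0,0]'

```text
time_s: 16.6
eef_pos: [0.7075, 0.1397, 0.1309]
eef_rot: [-0.0, 0.022, 1.0, -0.0]
wrist_force: [0.0, -0.3, -3.3]
opening: 0.347
```

```bash
python3 - <<'E'
from h import *
np.set_printoptions(precision=4,suppress=True)
o,c=grab('wrist','pics/w5.png'); W=mkcam(o,c); grab('top','pics/top5.png');
print(o['time_s'],o['eef_pos'],o['eef_rot'],o['wrist_force'],o['opening'],o['q'])
a=o['eef_rot']; print('yaw',2*np.arctan2(a[2],a[1]))
J=np.array([(0,0,142),(20,-46,145),(20,-2,145)])/1000@rz(3.0972).T+[.5813,.1301,0]
print(W.proj(J))
E
```

```text
16.6 [0.7075 0.1397 0.1309] [-0.0001  0.0222  0.9998 -0.    ] [ 0.0066 -0.2896 -3.2512] 0.3465788433208512 [ 0.031   0.587   1.2725 -0.0001  1.2823 -1.4954]
yaw 3.097159966404427
[[ 265.3901  -82.5438]
 [ 451.7908 -185.8301]
 [ 268.531  -185.9647]]
```

View pics/w5.png

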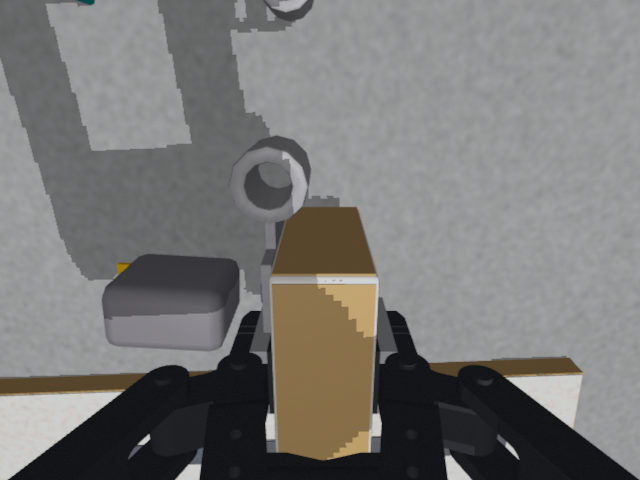

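The grip is unchanged: ring at (269,184), corners at (271,281). The jamb's lower knuckle is just entering at (289,0). I'll move 30 mm closer and measure the jamb's upper ring.

arm_command --plan '[4,0,0,0,8,0,0,0,9,0,0,0,6,0,0,0,3,0,0,0,0,0,0,0,0,0,0,0]'

```text
time_s: 17.4
eef_pos: [0.6779, 0.1416, 0.1312]
eef_rot: [0.0, 0.022, 1.0, 0.0]
wrist_force: [-0.3, 0.3, -2.9]
opening: 0.347
```

```bash
python3 - <<'E'
from h import *
np.set_printoptions(precision=4,suppress=True)
o,c=grab('wrist','pics/w6.png'); W=mkcam(o,c)
print(o['time_s'],o['eef_pos'],o['eef_rot'])
a=np.linspace(0,6.28,13)[:-1]
for r,z in((7,.142),(12,.142),(7,.116),(12,.074)):
    P=np.c_[.5813+r/1000*np.cos(a),.1301+r/1000*np.sin(a),z+0*a]; e=W.proj(P)
    print(r,z,'ctr',(e.min(0)+e.max(0))/2,'half',(e.max(0)-e.min(0))/2)
im=cv2.imread('pics/w6.png'); cv2.imwrite('pics/w6c.png',cv2.resize(im[0:220,180:400],None,fx=2.7,fy=2.7,interpolation=cv2.INTER_CUBIC))
E
```

```text
17.4 [0.6779 0.1416 0.1312] [0.0003 0.0224 0.9997 0.    ]
7 0.142 ctr [267.9692  40.9004] half [24.5396 26.8259]
12 0.142 ctr [268.0036  39.9352] half [42.0684 46.018 ]
7 0.116 ctr [277.2173  48.9759] half [20.3959 22.1656]
12 0.074 ctr [286.9828  57.0511] half [27.4712 29.6784]
```

View pics/w6c.png

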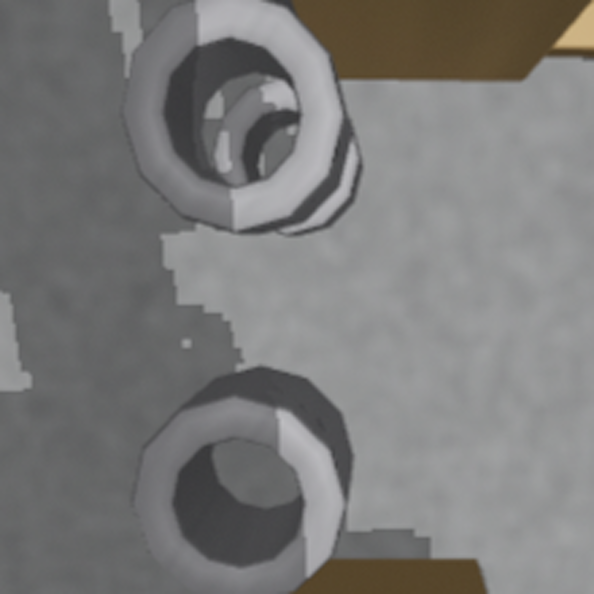

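The upper jamb ring's hole is centred at (266.1,41.9), where (268,40.9) was predicted. The door ring is at (268.3,185.9). The remaining shift is x +39.6, y -0.3 and z +40.5 (down). I'll lower first, then enter level.

arm_command --plan '[0,-0.3,5,0,0,0,10,0,0,0,12,0,0,0,9,0,0,0,4,0,0,0,0.5,0,0,0,0,0,0,0,0,0]'

```text
time_s: 18.25
eef_pos: [0.6782, 0.1413, 0.0911]
eef_rot: [0.001, 0.022, 1.0, 0.0]
wrist_force: [-0.4, -0.1, -2.1]
opening: 0.342
```

arm_command --plan '[3,0,0,0,5,0,0,0,6,0,0,0,6,0,0,0,6,0,0,0,5,0,0,0,4,0,0,0,3,0,0,0,1.5,0,0,0,0,0,0,0,0,0,0,0]'

```text
time_s: 19.35
eef_pos: [0.6384, 0.143, 0.0905]
eef_rot: [0.0, 0.022, 1.0, 0.0]
wrist_force: [-0.8, -0.4, -3.3]
opening: 0.345
```

```bash
python3 - <<'E'
from h import *
np.set_printoptions(precision=4,suppress=True)
o,c=grab('wrist','pics/w7.png'); W=mkcam(o,c); grab('scene','pics/s7.png')
print(o['time_s'],o['eef_pos'],o['eef_rot'],o['wrist_force'])
Rt=q2R(o['eef_rot'])
for z in(.080,.095,.110,.142): 
    p=np.array([.5813,.1301,z]); print(z,(p-o['eef_pos'])@Rt*1000,W.proj(p))
im=cv2.imread('pics/w7.png')[110:270,190:350]; s=cv2.imread('pics/s7.png')[200:310,270:380]
f=lambda a,k:cv2.resize(a,(400,400),interpolation=cv2.INTER_CUBIC)
cv2.imwrite('pics/c7.png',np.hstack([f(im,0),f(s,0)]))
E
```

```text
19.35 [0.6384 0.143  0.0905] [0.0002 0.0224 0.9997 0.    ] [-0.848  -0.4041 -3.3346]
0.08 [ 56.4645 -15.4841  10.4625] [[280.5676 166.6798]]
0.095 [ 56.4598 -15.4835  -4.5375] [[276.284  174.6457]]
0.11 [ 56.455  -15.483  -19.5375] [[271.0301 184.4162]]
0.142 [ 56.4449 -15.4817 -51.5375] [[254.5761 215.0147]]
```

View pics/c7.png

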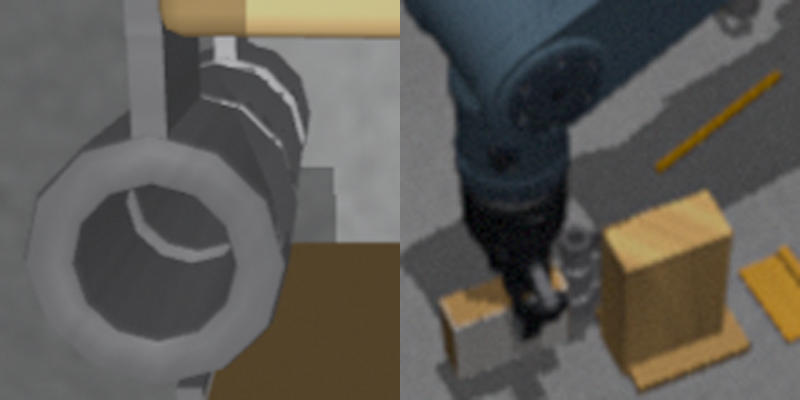

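The knuckle is in the gap. The upper jamb ring's hole is at (252,215), where (254.6,215) was predicted, and the door's rim shows as a bright arc inside it. I'll check alignment numerically from the arc.

```bash
python3 - <<'E'
from h import *
np.set_printoptions(precision=2,suppress=True,linewidth=160)
o,c=grab('wrist'); W=mkcam(o,c); g=cv2.cvtColor(c['color'],cv2.COLOR_RGB2GRAY)
print(o['time_s'],o['eef_pos'])
tx=q2R(o['eef_rot'])[:,0]; ty=q2R(o['eef_rot'])[:,1]
ax=np.array([.5813,.1301,0])-.0006*ty
# bright arc inside the upper hole
m=np.zeros_like(g); cv2.circle(m,(252,215),30,255,-1); b=((g>110)&(m>0))
inn=[];out=[]
for u in range(246,280,3):
    v=np.where(b[:,u])[0]; v=v[(v>184)&(v<218)]
    if len(v): inn.append((u,v.min()-.5)); out.append((u,v.max()+.5))
print(inn);print(out)
a=np.linspace(0,2*np.pi,200)
def fitc(pts,z):
    pts=np.array(pts,float)
    def f(p):
        P=np.c_[p[0]+.007*np.cos(a),p[1]+.007*np.sin(a),z+0*a]; e=W.proj(P)
        return [np.min(np.hypot(*(e-q).T)) for q in pts]
    r=least_squares(f,ax[:2],x_scale=1e-3,diff_step=1e-5); return r.x,np.abs(r.fun).max()
d,e1=fitc(inn,.1098); j,e2=fitc(out,.116)
dv=np.r_[j-d,0]; print('door',d,e1,'jamb',j,e2,'jamb-door in tool xy mm',dv@tx*1e3,dv@ty*1e3)
E
```

```text
19.45 [0.64 0.14 0.09]
[(246, np.float64(198.5)), (249, np.float64(201.5)), (252, np.float64(203.5)), (255, np.float64(206.5)), (258, np.float64(207.5)), (261, np.float64(208.5)), (264, np.float64(209.5)), (267, np.float64(209.5)), (270, np.float64(209.5)), (273, np.float64(209.5)), (276, np.float64(208.5)), (279, np.float64(207.5))]
[(246, np.float64(203.5)), (249, np.float64(206.5)), (252, np.float64(208.5)), (255, np.float64(211.5)), (258, np.float64(212.5)), (261, np.float64(212.5)), (264, np.float64(213.5)), (267, np.float64(214.5)), (270, np.float64(213.5)), (273, np.float64(212.5)), (276, np.float64(211.5)), (279, np.float64(210.5))]
door [0.58 0.13] 0.747084278304951 jamb [0.58 0.13] 0.8172127580759829 jamb-door in tool xy mm 0.5768702756195582 0.5339431319202699
```

The arc fit says the bore is off by about 0.5 mm at most. I'll apply a small trim, then settle and verify.

arm_command --plan '[0.4,0.2,0,0,0,0,0,0,0,0,0,0,0,0,0,0,0,0,0,0]'

```text
time_s: 20.0
eef_pos: [0.6378, 0.1433, 0.0904]
eef_rot: [-0.0, 0.022, 1.0, 0.0]
wrist_force: [0.2, 0.6, -2.7]
opening: 0.344
```

```bash
python3 - <<'E'
from h import *
o=ctrl.get_obs(); print(o['time_s'],o['eef_pos'],o['eef_rot'],o['wrist_force'],o['opening'],abs(o['dq']).max())
Rt=q2R(o['eef_rot']); print((np.array([.5813,.1301,.095])-o['eef_pos'])@Rt*1000)
print(ctrl.hand_in())
E
```

```text
20.0 [0.63780454 0.14330231 0.09038501] [-4.11058389e-06  2.23730476e-02  9.99749692e-01  6.94884575e-06] [ 0.21205119  0.58857399 -2.69989569] 0.34386792873555155 0.0013478266781557528
[ 55.85740498 -15.71675648  -4.61472569]
the job is handed in; nothing more can be done
None
```

I picked up the small white door piece and slid its knuckle fully down over the gauge pin. It seated with about 9 N at TCP height 46.6 mm, where 47 mm was predicted. I then lifted it off, brought it level into the jamb gap, and handed in at 20.0 s while still holding it there.

**Last checks:**
- **Clearance:** the wrist force was just the door's weight (about -2.7 N) and the arm was still, so it is not resting on anything. By calculation, bore_mid is within about 0.5 mm of mid-gap, which leaves about 6 mm above and below.
- **Alignment:** estimates of how well the three holes line up disagreed slightly. The pose estimates put the bore within about 0.5 mm of the hinge axis. An arc fit in the wrist picture showed about 0.6 mm in x and 0.5 mm in y. I trimmed 0.4 and 0.2 mm in between, and took no picture after that trim.
- **Other things on the bench:** I planned the paths clear of them and saw no unexpected contact forces. I did not compare before and after pictures to confirm that nothing moved.

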